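# Shut the captive nut under its press-on cover

### The arm

A 7-joint arm with a two-finger parallel gripper is mounted at the origin on a cart in front of the work surface, level with it; the furniture and walls round the work are solid. World frame = base frame: x ahead of the robot, y to its left, z up, the work surface at z = 0. Lengths are in mm, angles in rad, forces in N, time in s.
With the tool pointing down it reaches from about 400 to 875 mm from the base axis. Payload 4.4 kg.
Tool frame: the origin (TCP) lies midway between the tips of the shut fingers; the grasp point (between the pads) lies 19 mm behind it; z points along the fingers, y is the line along which they close (so a half turn about z gives the same grasp; the last joint's range is limited). The gripper opens to 85 mm and grips with 20 to 120 N. Pads are 22 mm wide; open, the fingers measure 114 mm over their backs; the gripper's body (76 mm by 85 mm) begins 54 mm behind the grasp point. The pads swing forward as they close: fully open they stand 13 mm farther back than shut.
Start: joints at [1.161, 0.628, 0.038, 1.517, -0.027, 0.996, -0.02], TCP at [219.122, -611.967, 231.313] pointing down, gripper open.
Joint ranges: [-3.06, 3.06], [-0.37, 2.12], [-1.25, 1.32], [0.18, 2.47], [-1.1, 4.24], [0.23, 1.98], [-2.94, 2.94]. Speed limits (rad/s): [2.57, 2.57, 3.14, 3.14, 3.14, 3.14, 3.14].

### API

Orientations are given as [roll, pitch, yaw] about the fixed x, y, z axes, in that order (R = Rz(yaw) Ry(pitch) Rx(roll)).
In Python, from cell import ctrl gives the robot as it stands.
- The arm moves only by the shell command python3 -m handwheel 'ROWS'. ROWS is JSON, a list of rows, each a list of 3 entries, a list of its own where there are three numbers: the turn, a rotation vector about the tool's x, y, z in degrees, then the shift along the tool's x, y, z in m, then the closure, from 0 (fully open) to 1 (shut). A call has 1 to 5 rows; each row shifts and turns the commanded pose from where the row before left it, along the tool's axes as they then stand; what a row does not reach is not made up. A row lasts 1/12 s, in which the tool goes at most 41.7 mm and 7.16 degrees, less where a joint would pass 70% of its speed; a pose out of reach is approached as far as the arm can. A call is refused whole if a number of a shift passes 0.0417 or a number of a turn 7.16, either way. A call with a gripper value outside its range is refused whole. The fingers move at their own pace and stop on an object; the grip force is fixed at half the most. Time passes only in rows, so rows that do not move let the fingers close. It gives the time, the measured TCP pose, the force, the opening and the grip force at its end, in the units of the state.
- ctrl.read_state(): the state, without advancing time (a new reading comes with each control period).
- ctrl.get_image(name): name is "scene" or "top" or "wrist"; returns a dict with "pixels" (480x640x3 uint8, red, green, blue), "fx", "fy", "cx", "cy" (pixels), "k1" (the pictures are not rectified: a ray, as slopes to the right and down, at radius r is drawn at 1 + k1 r^2 times it, then the intrinsics apply), "pose" (4x4, takes a point from camera to world coordinates); the wrist camera has in their place "T_tool_cam" (4x4, takes a point from camera to tool coordinates, whose origin is the TCP and whose axes are the flange's). Camera axes: x right, y up, looking along -z (the intrinsics and any distortion apply to the point x, -y, -z); pixel columns grow to the right and rows downward; lengths in mm; the calibration is good to about 2 mm. A picture is of the moment at which its call begins: read the wrist's pose just before it. There is no depth.
- ctrl.finish_job(): hands the job in; it is judged then, once.
The state is a dict: "clock": time; "qpos": joint angles; "qd": joint speeds; "tau": joint torques, N m; "eef_pos": TCP position; "tool_rot": TCP orientation; "force": force on the tool from outside, world axes, zero at the start; "torque": the same for the moment, N m; "width": finger opening in mm; "gripper_force": force on a finger pad.
Only numpy, scipy, OpenCV 4.12 (cv2) and the standard library are available. Lean on these libraries where they do the work, as an engineer would, in place of code of your own. Each camera call takes 0.05 s, during which the arm holds its last target. There are 200 camera calls.

### The job

Slide the brass nut across the green base, without lifting it off, until it drops flat into the round pocket; then lay the blue cover plate over the pocket between the aluminium corner guides, where it will stand proud on the four stiff orange plugs. Press the cover down gently, corner by corner, until it has driven all four plugs in and sits level and fully down, and then bed it in: hold it down with a steady push of about 20 N for a good second before you let go. Leave the other things on the bench where they are.

Things in the scene. Friction and masses are not known exactly. Their poses are not given: they have to be found in the camera images.
- base: green base, fixed to the bench; origin at the centre of its underside, z up, 150 (x) by 200 (y) by 24 mm high. Its flat upper face is the bed. The nut starts on the apron, the half at +y, edged by a rim 5 mm high and wide. The cover's place is at -y, round point seat, its long side along x
- seat (a point): on the bed (24 mm above the bench) at the centre of the round pocket, 36 mm wide, 9 mm deep, flat-bottomed; axes as the base, 45 mm to -y of its centre. Eight aluminium guides 13 mm high, flaring outwards, bound the cover's place with 3 mm play a side at bed height; they stand only by the corners (beyond 43 mm along x and 12 mm along y), so the middles of the four sides are open
- plug_spot (a point): on the bed, on the axis of one orange plug. Four plugs, 12 mm wide, at x +-44, y +-19 mm from point seat (this one +44, +19), stand 3 to 7 mm proud of the bed, unequally. Stiff sliding fits, no spring: each gives way under about 7 to 8 N (more if pushed fast), stays where it is pushed and goes in just below the bed; the bed then stops the cover hard
- nut_center (a point): centre (half-way up) of the loose brass hexagon nut, 24 mm across flats, 28 mm across corners, 8 mm high, about 60 g, lying flat on the base's apron; z is its axis, upright. In the pocket its centre is 5 mm below the bed, its top 1 mm below
- cover_center (a point): centre (half-way up) of the loose blue cover plate, 120 mm (x) by 60 mm (y) by 8 mm thick, about 150 g, lying flat on the bench top; either end may go either way. Fully down its centre is 4 mm above the bed
- marker: black and blue marker pen, 28x130x18 mm, a bystander; origin at the centre of its underside
- tape_measure: yellow tape measure, 38x81x66 mm, a bystander; origin at the centre of its underside
- offcut: small pine block, 40x80x40 mm, a bystander; origin at the centre of its underside

How it is judged:
By the outcome, as a careful person would: the job done as asked, in the order asked, and still so for the second after the job is handed in, with the robot touching nothing.
It also fails if it takes over 72 s, if anything falls off the work surface, if the arm or the gripper's body presses on something with over 40 N, if the wrist force passes 120 N, or if a joint passes its speed limit or range.

## Working session

There is one attempt and no reset: what is moved stays moved. The work goes in short steps, Python scripts to look and compute and a shell command to move; the robot and the scene stay as the last step left them, time stands still between calls to the robot, and variables do not carry over. Pictures are saved under pics/ and viewed, at most 10 in all, crops included, and the job is handed in when it is done.

```bash
ls; mkdir -p pics
python3 - <<'E'
from cell import ctrl
import cv2,numpy as np
s=ctrl.read_state(); print(s)
ims=[]
for n in("scene","top","wrist"):
    d=ctrl.get_image(n); cv2.imwrite(f"pics/{n}0.png",d["pixels"][:,:,::-1])
    print(n,{k:(np.round(v,4).tolist() if k!="pixels" else 0) for k,v in d.items()})
E
```

```text
pics
{'clock': 0.0, 'qpos': array([ 1.16118371,  0.62935968,  0.03847364,  1.5183324 , -0.02702797,
        0.9962924 , -0.01999435]), 'qd': array([ 0.0004304 ,  0.00097112,  0.00081819, -0.0004103 , -0.00101797,
        0.00147419, -0.00034347]), 'tau': array([ 3.80675292e-04, -5.63395035e+01,  1.22618169e+00, -1.93442702e+01,
        1.09597453e-02,  1.06152578e-02,  6.23443697e-06]), 'eef_pos': array([ 218.91585507, -611.38383656,  230.39225633]), 'tool_rot': array([-3.13971975e+00,  1.98442201e-05,  3.43778237e-01]), 'force': array([0.32138776, 0.82325014, 0.64316228]), 'torque': array([0.01853023, 0.0246325 , 0.01157094]), 'gripper_force': 0.0, 'width': 85.53520733441243}
scene {'pixels': 0, 'fx': 514.9237, 'fy': 514.9237, 'cx': 330.0321, 'cy': 236.1833, 'k1': -0.0098, 'pose': [[-0.6227, 0.3343, -0.7075, -181.183], [-0.7824, -0.2542, 0.5685, 640.4863], [0.0101, 0.9075, 0.4198, 495.5655], [0.0, 0.0, 0.0, 1.0]]}
top {'pixels': 0, 'fx': 602.4959, 'fy': 602.4959, 'cx': 317.32, 'cy': 236.6647, 'k1': -0.1801, 'pose': [[0.0254, 0.9945, -0.1017, 405.4387], [-0.9995, 0.0273, 0.0178, 70.845], [0.0205, 0.1011, 0.9947, 1553.0409], [0.0, 0.0, 0.0, 1.0]]}
wrist {'pixels': 0, 'fx': 431.6271, 'fy': 431.6271, 'cx': 330.3836, 'cy': 244.9102, 'k1': -0.1055, 'T_tool_cam': [[-0.0, 0.9504, 0.3111, 80.1419], [1.0, 0.0002, -0.0006, 0.279], [-0.0006, 0.3111, -0.9504, -143.3627], [0.0, 0.0, 0.0, 1.0]]}
```

View pics/top0.png

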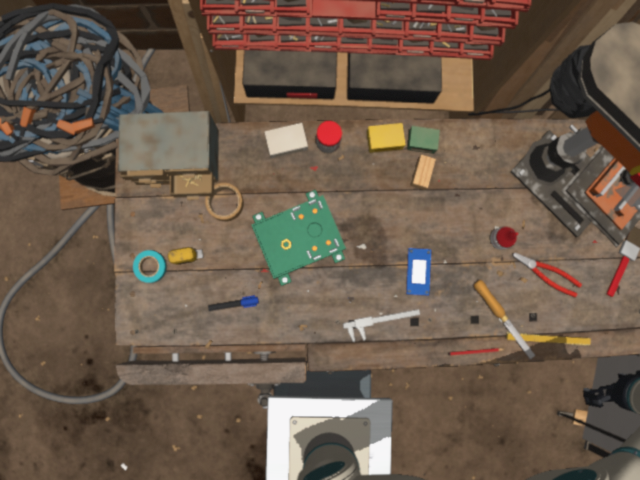

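View pics/scene0.png

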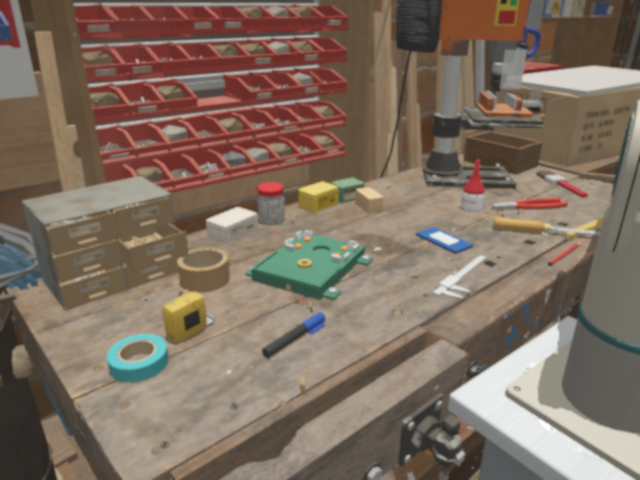

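The top view shows the base at about (300,238), the nut at (286,244), the pocket at (315,230) and the blue cover at (419,272). The tape measure (184,255), marker (233,303) and offcut (424,171) are all clear of the work.

```bash
cat > h.py <<'E'
from cell import ctrl
import cv2,numpy as np
from scipy.spatial.transform import Rotation as R
def tool(s=None):
    s=s or ctrl.read_state(); T=np.eye(4); T[:3,:3]=R.from_euler('xyz',s['tool_rot']).as_matrix(); T[:3,3]=s['eef_pos']; return T
def shot(n,save=None):
    T=tool(); d=ctrl.get_image(n)
    d['P']=T@d['T_tool_cam'] if n=='wrist' else d['pose']
    d['bgr']=d['pixels'][:,:,::-1].copy(); d['hsv']=cv2.cvtColor(d['bgr'],cv2.COLOR_BGR2HSV)
    if save: cv2.imwrite(f'pics/{save}.png',d['bgr'])
    return d
def cast(d,uv,z):
    K=np.array([[d['fx'],0,d['cx']],[0,d['fy'],d['cy']],[0,0,1.]])
    p=cv2.undistortPoints(np.array(uv,float).reshape(-1,1,2),K,np.array([d['k1'],0,0,0.]))[:,0]
    r=np.c_[p[:,0],-p[:,1],-np.ones(len(p))]@d['P'][:3,:3].T; o=d['P'][:3,3]
    return o+r*((z-o[2])/r[:,2])[:,None]
def blobs(d,lo,hi,amin=5,box=None,k=0):
    m=cv2.inRange(d['hsv'],np.array(lo),np.array(hi))
    if box: w=np.zeros_like(m); w[box[1]:box[3],box[0]:box[2]]=1; m*=w
    if k: m=cv2.morphologyEx(m,cv2.MORPH_CLOSE,np.ones((k,k)))
    cs=[c for c in cv2.findContours(m,cv2.RETR_EXTERNAL,cv2.CHAIN_APPROX_NONE)[0] if cv2.contourArea(c)>=amin]
    return sorted(cs,key=cv2.contourArea,reverse=True)
def cen(c): M=cv2.moments(c); return [M['m10']/M['m00'],M['m01']/M['m00']]
E
python3 - <<'E'
from h import *
d=shot('top')
for nm,lo,hi,box,z in(('orange/yellow',(5,150,150),(35,255,255),(250,185,350,285),27),('blue',(100,120,80),(125,255,255),(395,240,445,300),8),('green',(65,80,40),(85,255,200),(245,185,350,290),24)):
    for c in blobs(d,lo,hi,3,box,5 if nm=='blue' else 0)[:7]:
        u=cen(c); print(nm,np.round(u,1),cv2.contourArea(c),cast(d,[u],z)[0].round(1), d['hsv'][int(u[1]),int(u[0])])
        if nm!='orange/yellow': print(cast(d,cv2.boxPoints(cv2.minAreaRect(c)),z).round(0).tolist())
E
```

```text
orange/yellow [300.5 216.4] 8.0 [612.4  87.8  27. ] [ 17 176 243]
orange/yellow [314.5 210.5] 7.0 [628.5  52.4  27. ] [ 18 177 244]
orange/yellow [328.  242.3] 5.0 [547.8  16.   27. ] [ 18 171 245]
orange/yellow [314. 248.] 4.0 [532.2  51.2  27. ] [ 19 166 246]
blue [418.5 271.4] 961.0 [ 480.3 -220.8    8. ] [150   1 247]
[[422.0, -190.0, 8.0], [540.0, -193.0, 8.0], [539.0, -252.0, 8.0], [421.0, -249.0, 8.0]]
green [297.5 237.8] 4292.5 [557.5  93.8  24. ] [ 75 116 145]
[[604.0, 223.0, 24.0], [688.0, 41.0, 24.0], [514.0, -37.0, 24.0], [432.0, 142.0, 24.0]]
```

```bash
python3 -m handwheel '[[[0,0,0],[0.0252,-0.0256,0],0],[[0,0,0],[0.0252,-0.0256,0],0],[[0,0,0],[0.0252,-0.0256,0],0],[[0,0,0],[0.0252,-0.0256,0],0],[[0,0,0],[0.0252,-0.0256,0],0]]'
python3 -m handwheel '[[[0,0,0],[0.0252,-0.0256,0],0],[[0,0,0],[0.0252,-0.0256,0],0],[[0,0,0],[0.0252,-0.0256,0],0],[[0,0,0],[0.0252,-0.0256,0],0],[[0,0,0],[0.0252,-0.0256,0],0]]'
python3 -m handwheel '[[[0,0,0],[0.0252,-0.0256,0],0],[[0,0,0],[0.0252,-0.0256,0],0],[[0,0,0],[0,0,0],0],[[0,0,0],[0,0,0],0]]'
python3 - <<'E'
from h import *
d=shot('wrist','w1')
c=blobs(d,(100,120,80),(125,255,255),500,None,9)
for q in c[:2]:
    r=cv2.minAreaRect(q);b=cast(d,cv2.boxPoints(r),8);print(r,b.round(1).tolist(),b.mean(0).round(1))
E
python3 -m handwheel '[[[0,0,0],[0.0244,-0.0252,0.004],0],[[0,0,0],[0.0244,-0.0252,0.004],0],[[0,0,0],[0.0244,-0.0252,0.004],0],[[0,0,0],[0.0244,-0.0252,0.004],0],[[0,0,0],[0.0244,-0.0252,0.004],0]]'
python3 -m handwheel '[[[0,0,0],[0.0244,-0.0252,0.004],0],[[0,0,0],[0.0244,-0.0252,0.004],0],[[0,0,0],[0.0244,-0.0252,0.004],0],[[0,0,0],[0.0244,-0.0252,0.004],0],[[0,0,0],[0.0244,-0.0252,0.004],0]]'
python3 -m handwheel '[[[0,0,0],[0,0,0],0],[[0,0,0],[0,0,0],0]]'
python3 - <<'E'
from h import *
d=shot('wrist','w2');
E
```

```text
clock: 0.62
eef_pos: [295.0, -447.3, 231.2]
tool_rot: [-3.141, -0.0, 0.343]
force: [1.3, -0.1, -0.2]
width: 85.5
gripper_force: 0.0
clock: 1.03
eef_pos: [370.5, -284.4, 231.4]
tool_rot: [3.141, -0.0, 0.343]
force: [1.6, 0.3, -0.1]
width: 85.4
gripper_force: 0.0
clock: 1.37
eef_pos: [401.3, -218.8, 231.4]
tool_rot: [-3.141, -0.0, 0.349]
force: [-0.7, -0.5, -0.2]
width: 85.7
gripper_force: 0.0
((367.2557678222656, 110.26370239257812), (74.5486068725586, 149.81240844726562), 22.249025344848633) [[423.0, -187.9, 8.0], [542.0, -193.7, 8.0], [541.7, -253.1, 8.0], [420.4, -251.8, 8.0]] [ 481.7 -221.6    8. ]
clock: 1.83
eef_pos: [473.0, -61.9, 211.2]
tool_rot: [3.141, 0.0, 0.34]
force: [0.9, -0.2, -0.6]
width: 85.5
gripper_force: 0.0
clock: 2.25
eef_pos: [546.1, 97.8, 191.0]
tool_rot: [3.14, 0.0, 0.34]
force: [0.5, -0.4, 0.3]
width: 85.5
gripper_force: 0.0
clock: 2.42
eef_pos: [545.7, 99.1, 190.6]
tool_rot: [-3.142, 0.0, 0.345]
force: [-0.3, -0.7, -0.5]
width: 85.4
gripper_force: 0.0
```

View pics/w2.png

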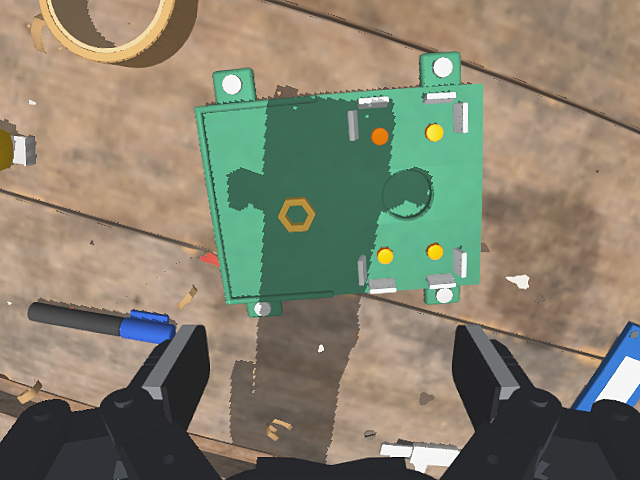

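The wrist picture shows the nut at (296,215) with two corners left and right, the pocket at (407,193) and the plugs at (380,137), (434,132), (386,256) and (435,252). The rim is well clear of the nut.

```bash
cat > meas.py <<'E'
from h import *
def base(d,zt=28,box=None):
    P=[cen(c) for c in blobs(d,(8,180,150),(32,255,255),60,box)]
    return np.array(P)
E
python3 - <<'E'
from h import *
T=tool(); d=shot('wrist')
for c in blobs(d,(8,180,150),(32,255,255),60,(350,100,460,280)):
    print('plug',np.round(cen(c),1),cv2.contourArea(c),cast(d,[cen(c)],29)[0].round(1))
p=np.array([cast(d,[cen(c)],29)[0] for c in blobs(d,(8,180,150),(32,255,255),60,(350,100,460,280))])
print('seat',p.mean(0)); r=cv2.minAreaRect(p[:,:2].astype(np.float32)); print(r)
for c in blobs(d,(8,110,60),(32,255,255),100,(255,180,340,250),3)[:2]:
    h=cv2.convexHull(c); print('nut',cen(h),cv2.contourArea(h))
    e=cast(d,cv2.approxPolyDP(h,3,True)[:,0],30); print(e.round(1).tolist()); m=cast(d,[cen(h)],29)[0]; print(m.round(1))
    a=np.diff(np.r_[e,e[:1]],axis=0)[:,:2]; L=np.hypot(*a.T); print(L.round(1),(np.degrees(np.arctan2(a[:,1],a[:,0]))%60).round(1))
print(np.round(T,3).tolist())
E
```

```text
plug [376.2 134. ] 204.0 [613.2  86.9  29. ]
plug [431. 130.] 204.0 [628.9  52.2  29. ]
plug [382.3 253.4] 167.5 [533.3  50.7  29. ]
plug [432.4 249.3] 161.5 [549.   16.3  29. ]
seat [581.11299793  51.53529306  29.        ]
((581.1360473632812, 51.461612701416016), (87.72175598144531, 38.111568450927734), 24.35072135925293)
nut [293.8196440793977, 212.4715947980835] 974.0
[[555.2, 122.2, 30.0], [549.3, 112.6, 30.0], [543.7, 110.7, 30.0], [532.7, 112.4, 30.0], [527.1, 123.7, 30.0], [535.7, 135.6, 30.0], [549.6, 133.9, 30.0]]
[541.  123.1  29. ]
[11.3  5.9 11.1 12.6 14.7 14.  13. ] [58.3 18.9 51.4 56.5 54.3 53.2 55.9]
[[0.942, 0.336, -0.001, 545.181], [0.336, -0.942, -0.001, 96.978], [-0.001, 0.001, -1.0, 190.79], [0.0, 0.0, 0.0, 1.0]]
```

```bash
python3 -m handwheel '[[[0,0,6.05],[0,0,0.0325],0.5],[[0,0,6.05],[0,0,0.0325],0.5],[[0,0,6.05],[0,0,0.0325],0.5],[[0,0,6.05],[0,0,0.0325],0.5],[[0,0,0],[-0.0062,-0.0256,0],0.5]]'
python3 -m handwheel '[[[0,0,0],[0,0,0],0.5],[[0,0,0],[0,0,0],0.5],[[0,0,0],[0,0,0],0.5]]'
python3 - <<'E'
from h import *
T=tool(); d=shot('wrist','w3')
for c in blobs(d,(8,110,60),(32,255,255),100,None,3)[:4]:
    h=cv2.convexHull(c); m=cast(d,[cen(h)],29)[0]; print('y',np.round(cen(h)),cv2.contourArea(h),m.round(1),'in tool',(np.linalg.inv(T)@np.r_[m,1]).round(1))
E
```

```text
clock: 2.93
eef_pos: [538.1, 114.4, 56.2]
tool_rot: [3.132, 0.008, -0.095]
force: [0.2, -0.4, 0.5]
width: 42.9
gripper_force: 0.0
clock: 3.18
eef_pos: [541.6, 122.7, 62.0]
tool_rot: [3.141, -0.001, -0.08]
force: [0.1, 0.2, 0.2]
width: 42.7
gripper_force: 0.0
y [29. 98.] 9842.5 [638.1 240.2  29. ] in tool [  86.8 -124.9   33.1    1. ]
y [329. 294.] 2568.0 [541.3 123.1  29. ] in tool [-0.4 -0.5 33.   1. ]
y [490.  75.] 830.0 [628.9  52.6  29. ] in tool [92.7 62.8 33.2  1. ]
y [405. 121.] 733.0 [613.3  87.   29. ] in tool [74.3 29.8 33.2  1. ]
```

View pics/w3.png

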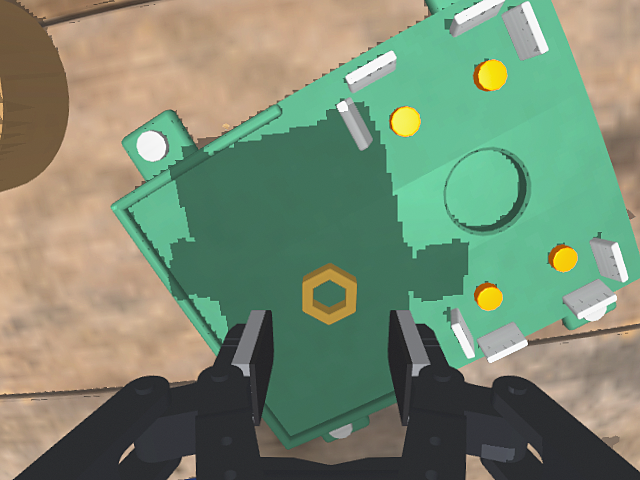

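The nut is at (329,294), upright between the open fingers with its flats facing the pads. The rim is clear on the left and the pocket is at (487,190).

```bash
python3 -m handwheel '[[[0,0,0],[0,0,0.0125],0.5],[[0,0,0],[0,0,0.0125],0.5],[[0,0,0],[0,0,0.0115],0.5],[[0,0,0],[0,0,0],0.5],[[0,0,0],[0,0,0],0.5]]'
python3 -m handwheel '[[[0,0,0],[0,0,0],0.72],[[0,0,0],[0,0,0],0.85],[[0,0,0],[0,0,0],0.85],[[0,0,0],[0,0,0],0.85],[[0,0,0],[0,0,0],0.85]]'
```

```text
clock: 3.65
eef_pos: [540.3, 124.0, 24.1]
tool_rot: [3.141, 0.002, -0.079]
force: [0.1, 0.4, 0.6]
width: 42.6
gripper_force: 0.0
clock: 4.07
eef_pos: [541.4, 124.6, 25.4]
tool_rot: [-3.141, -0.001, -0.079]
force: [0.5, -0.9, 4.1]
width: 21.3
gripper_force: 59.3
```

Run:
```python
from h import *
s=ctrl.read_state(); print(s['width'],s['force'],s['eef_pos'],s['gripper_force'])
d=shot('wrist'); cv2.imwrite('pics/w4.png',cv2.resize(d['bgr'][200:420,200:460],None,fx=2,fy=2))
```

```text
21.321919532884728 [ 0.48467246 -0.86362319  4.10608298] [541.3576082  124.64400523  25.44152781] 59.293281845748425
```

View pics/w4.png

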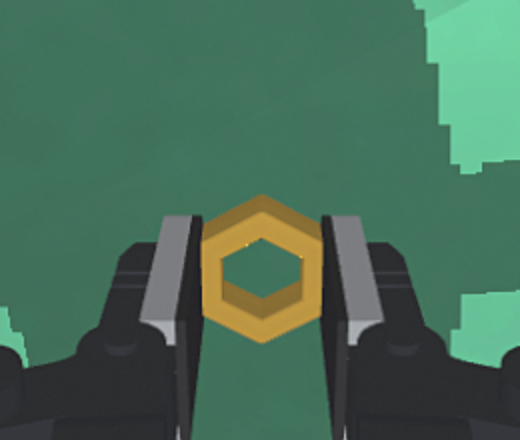

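The nut is held squarely between the pads on two flats, so I'll slide it to the pocket.

```bash
python3 -m handwheel '[[[0,0,0],[0.0045,0.0070,0],0.85],[[0,0,0],[0.0045,0.0070,0],0.85],[[0,0,0],[0.0045,0.0070,0],0.85],[[0,0,0],[0.0045,0.0070,0],0.85],[[0,0,0],[0.0045,0.0070,0],0.85]]'
python3 -m handwheel '[[[0,0,0],[0.0045,0.0070,0],0.85],[[0,0,0],[0.0045,0.0070,0],0.85],[[0,0,0],[0.0045,0.0070,0],0.85],[[0,0,0],[0.0045,0.0070,0],0.85],[[0,0,0],[0.0045,0.0070,0],0.85]]'
python3 -m handwheel '[[[0,0,0],[0,0,0],0.85],[[0,0,0],[0,0,0],0.85]]'
python3 - <<'E'
from h import *
T=tool(); d=shot('wrist'); cv2.imwrite('pics/w5.png',cv2.resize(d['bgr'][180:420,180:480],None,fx=2,fy=2))
for c in blobs(d,(8,110,60),(32,255,255),100,None,3)[:6]:
    h=cv2.convexHull(c); m=cast(d,[cen(h)],29)[0]; print('y',np.round(cen(h)),cv2.contourArea(h),m.round(1),'in tool',(np.linalg.inv(T)@np.r_[m,1]).round(1))
E
```

```text
clock: 4.53
eef_pos: [560.5, 90.0, 25.4]
tool_rot: [-3.139, 0.0, -0.077]
force: [-2.8, 4.2, 7.7]
width: 21.9
gripper_force: 59.5
clock: 4.95
eef_pos: [580.4, 52.4, 25.1]
tool_rot: [-3.14, -0.0, -0.077]
force: [-0.2, -0.5, -0.3]
width: 21.7
gripper_force: 58.8
clock: 5.12
eef_pos: [580.2, 50.6, 24.6]
tool_rot: [3.141, 0.0, -0.08]
force: [0.2, 0.8, -0.1]
width: 22.0
gripper_force: 58.8
y [330. 334.] 3590.5 [580.7  50.3  29. ] in tool [ 0.5  0.2 -4.4  1. ]
y [313. 205.] 1072.5 [629.1  52.3  29. ] in tool [48.6 -5.6 -4.4  1. ]
y [218. 257.] 1037.0 [613.7  86.6  29. ] in tool [ 30.5 -38.6  -4.5   1. ]
y [339. 433.] 747.5 [534.5  50.7  29. ] in tool [-45.5   3.6  -4.4   1. ]
```

View pics/w5.png

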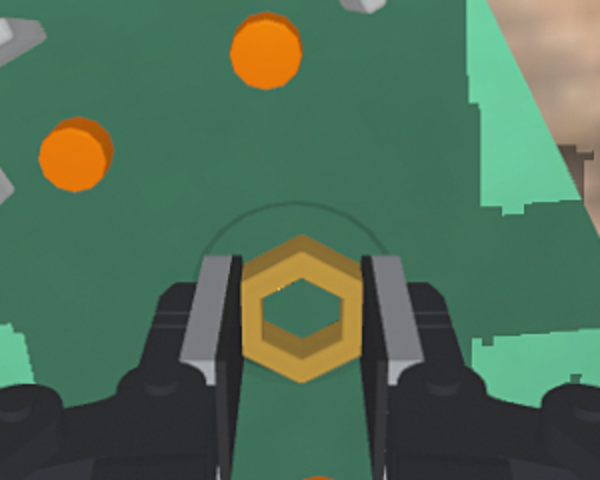

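The pocket rim is centred at about (293,292) in this crop and the nut's base at about (302,300). That leaves it about 1.6 mm off, so I'll nudge it and then release.

```bash
python3 -m handwheel '[[[0,0,0],[0.0012,-0.0015,0],0.85],[[0,0,0],[0,0,0],0.85],[[0,0,0],[0,0,0],0.5],[[0,0,0],[0,0,0],0.5],[[0,0,0],[0,0,0],0.5]]'
python3 -m handwheel '[[[0,0,0],[0,0,0],0.5],[[0,0,0],[0,0,-0.02],0.5],[[0,0,0],[0,0,-0.03],0.3],[[0,0,0],[0,0,-0.03],0],[[0,0,0],[0,0,0],0]]'
python3 -m handwheel '[[[0,0,0],[0,0,0],0],[[0,0,0],[0,0,0],0]]'
python3 - <<'E'
from h import *
T=tool(); d=shot('wrist'); cv2.imwrite('pics/w6.png',cv2.resize(d['bgr'][100:420,130:530],None,fx=2,fy=1.8))
for c in blobs(d,(8,110,60),(32,255,255),100,None,3)[:6]:
    h=cv2.convexHull(c); m=cast(d,[cen(h)],23 if abs(cen(h)[0]-330)<40 and abs(cen(h)[1]-300)<60 else 29)[0]; print('y',np.round(cen(h)),cv2.contourArea(h),m.round(1),'in tool',(np.linalg.inv(T)@np.r_[m,1]).round(1))
E
```

```text
clock: 5.58
eef_pos: [581.6, 53.0, 24.9]
tool_rot: [3.142, -0.0, -0.078]
force: [-0.1, 0.8, 1.1]
width: 42.9
gripper_force: 0.0
clock: 6.0
eef_pos: [585.3, 53.0, 110.1]
tool_rot: [-3.14, -0.009, -0.079]
force: [0.8, -0.3, 0.5]
width: 77.1
gripper_force: 0.0
clock: 6.17
eef_pos: [581.2, 52.8, 104.7]
tool_rot: [-3.142, 0.0, -0.079]
force: [0.4, 0.1, -1.0]
width: 85.9
gripper_force: 0.0
y [329. 254.] 1626.0 [582.3  53.2  23. ] in tool [ 1.1 -0.5 81.7  1. ]
y [  8. 185.] 1372.0 [638.  225.3  29. ] in tool [  43.1 -176.4   75.7    1. ]
y [324. 172.] 437.5 [628.9  52.3  29. ] in tool [47.6 -3.2 75.6  1. ]
y [260. 207.] 431.5 [613.5  86.8  29. ] in tool [ 29.6 -36.4  75.7   1. ]
y [340. 336.] 356.0 [530.7  50.8  23. ] in tool [-50.2   6.   81.7   1. ]
y [399. 307.] 354.5 [549.8  16.3  29. ] in tool [-28.5  38.8  75.7   1. ]
```

View pics/w6.png

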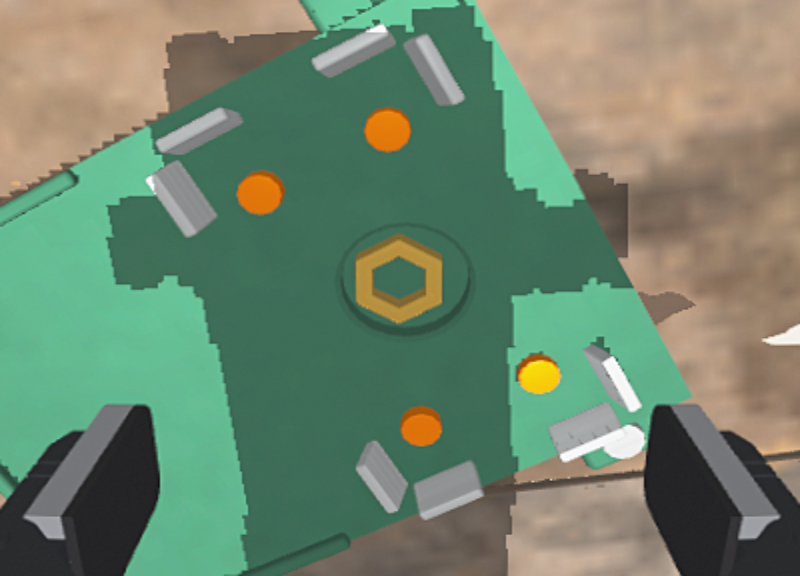

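The nut lies flat in the pocket, inside the circle centred near (405,280) in this crop. Next I'll fetch the cover.

```bash
python3 -m handwheel '[[[0,0,0],[-0.0097,0.0352,0],0],[[0,0,0],[-0.0097,0.0352,0],0],[[0,0,0],[-0.0097,0.0352,0],0],[[0,0,0],[-0.0097,0.0352,0],0],[[0,0,0],[-0.0097,0.0352,0],0]]'
python3 -m handwheel '[[[0,0,0],[-0.0097,0.0352,0],0],[[0,0,0],[-0.0097,0.0352,0],0],[[0,0,0],[-0.0097,0.0352,0],0],[[0,0,-2.8],[0,0,0],0],[[0,0,0],[0,0,0],0]]'
python3 -m handwheel '[[[0,0,0],[0,0,0],0]]'
python3 - <<'E'
from h import *
T=tool(); d=shot('wrist','w7')
q=blobs(d,(100,120,80),(125,255,255),2000,None,9)[0]
r=cv2.minAreaRect(q);print(r)
h=cv2.convexHull(q); e=cv2.approxPolyDP(h,12,True)[:,0]; p=cast(d,e,8); print(e.tolist(),p.round(1).tolist(),p.mean(0).round(1))
t=(np.c_[p,np.ones(len(p))]@np.linalg.inv(T).T); print('tool',t.round(1).tolist(),t.mean(0).round(1))
E
```

```text
clock: 6.63
eef_pos: [517.6, -120.0, 103.5]
tool_rot: [-3.141, 0.003, -0.078]
force: [-0.3, -0.0, 0.5]
width: 85.1
gripper_force: 0.0
clock: 7.05
eef_pos: [479.8, -224.6, 103.5]
tool_rot: [3.142, 0.003, -0.034]
force: [0.1, 0.9, -0.0]
width: 85.7
gripper_force: 0.0
clock: 7.13
eef_pos: [481.5, -221.3, 103.8]
tool_rot: [-3.14, 0.002, -0.031]
force: [-0.3, -0.6, -0.1]
width: 85.6
gripper_force: 0.0
((330.5, 240.0), (194.0, 107.0), 90.0)
[[383, 144], [376, 337], [284, 337], [277, 145]] [[540.3, -252.0, 8.0], [421.3, -248.3, 8.0], [423.1, -190.3, 8.0], [541.5, -194.2, 8.0]] [ 481.5 -221.2    8. ]
tool [[59.9, 29.0, 95.6, 1.0], [-59.1, 29.1, 95.8, 1.0], [-59.2, -29.0, 95.9, 1.0], [59.4, -28.8, 95.7, 1.0]] [ 0.2  0.  95.8  1. ]
```

View pics/w7.png

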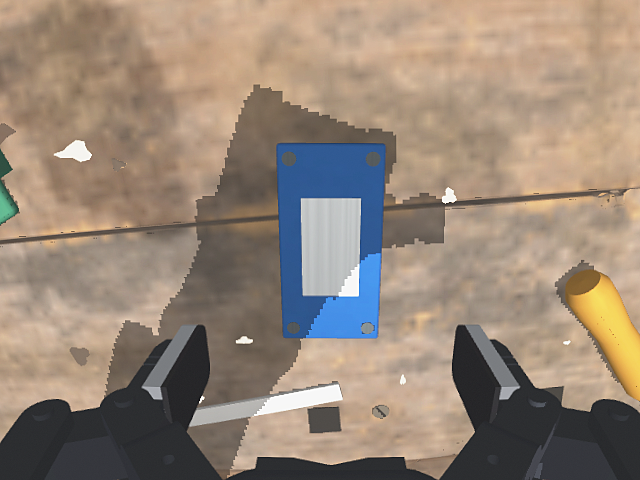

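The cover is square between the fingers, centred at (330,240). I'll go down with the fingers half closed, feel for the bench, then grip.

```bash
python3 -m handwheel '[[[0,0,0],[0,0,0.025],0.2],[[0,0,0],[0,0,0.025],0.2],[[0,0,0],[0,0,0.025],0.2],[[0,0,0],[0,0,0.025],0.2],[[0,0,0],[0,0,0],0.2]]'
python3 -m handwheel '[[[0,0,0],[0,0,0.001],0.2],[[0,0,0],[0,0,0.001],0.2],[[0,0,0],[0,0,0.001],0.2],[[0,0,0],[0,0,0],0.2]]'
python3 -m handwheel '[[[0,0,0],[0,0,0.001],0.2],[[0,0,0],[0,0,0.001],0.2],[[0,0,0],[0,0,0],0.2]]'
```

```text
clock: 7.6
eef_pos: [479.9, -218.5, 0.7]
tool_rot: [-3.138, 0.007, -0.027]
force: [-0.3, 0.8, 0.4]
width: 68.3
gripper_force: 0.0
clock: 7.93
eef_pos: [483.1, -222.0, 3.1]
tool_rot: [3.141, -0.002, -0.029]
force: [1.0, 0.1, 0.5]
width: 67.8
gripper_force: 0.0
clock: 8.18
eef_pos: [482.3, -222.0, 0.2]
tool_rot: [3.141, -0.001, -0.03]
force: [-1.0, -0.4, -0.6]
width: 68.1
gripper_force: 0.0
```

```bash
for i in 1 ; do python3 -m handwheel '[[[0,0,0],[0,0,0.001],0.2],[[0,0,0],[0,0,0.001],0.2],[[0,0,0],[0,0,0],0.2]]'; done
python3 -m handwheel '[[[0,0,0],[0,0,0.001],0.2],[[0,0,0],[0,0,0],0.2],[[0,0,0],[0,0,0],0.2]]'
python3 -m handwheel '[[[0,0,0],[0,0,0.001],0.2],[[0,0,0],[0,0,0],0.2],[[0,0,0],[0,0,0],0.2]]'
```

```text
clock: 8.43
eef_pos: [481.9, -221.9, -2.4]
tool_rot: [-3.141, 0.0, -0.03]
force: [-0.6, -1.4, 0.3]
width: 68.3
gripper_force: 0.0
clock: 8.68
eef_pos: [482.1, -221.8, -3.3]
tool_rot: [-3.142, 0.0, -0.03]
force: [-0.6, -0.3, 0.4]
width: 68.4
gripper_force: 0.0
clock: 8.93
eef_pos: [482.1, -221.9, -4.2]
tool_rot: [-3.142, 0.0, -0.03]
force: [-0.0, -0.3, 0.3]
width: 68.7
gripper_force: 0.0
```

```bash
python3 -m handwheel '[[[0,0,0],[0,0,0],0.27],[[0,0,0],[0,0,0],0.32],[[0,0,0],[0,0,0],0.4],[[0,0,0],[0,0,0],0.4],[[0,0,0],[0,0,0],0.4]]'
```

```text
clock: 9.35
eef_pos: [482.1, -221.8, -3.6]
tool_rot: [-3.142, -0.0, -0.03]
force: [-1.7, 0.5, 5.9]
width: 58.0
gripper_force: 63.1
```

```bash
python3 -m handwheel '[[[0,0,0],[0,0,-0.01],0.4],[[0,0,0],[0,0,-0.03],0.4],[[0,0,0],[0,0,-0.03],0.4],[[0,0,0],[0,0,-0.03],0.4],[[0,0,0],[0,0,0],0.4]]'
python3 -m handwheel '[[[0,0,0],[0.0115,-0.0345,0],0.4],[[0,0,0],[0.0115,-0.0345,0],0.4],[[0,0,0],[0.0115,-0.0345,0],0.4],[[0,0,0],[0.0115,-0.0345,0],0.4],[[0,0,0],[0.0115,-0.0345,0],0.4]]'
python3 -m handwheel '[[[0,0,0],[0.0115,-0.0345,0],0.4],[[0,0,0],[0.0115,-0.0345,0],0.4],[[0,0,0],[0.0115,-0.0345,0],0.4],[[0,0,0],[0,0,0],0.4]]'
python3 -m handwheel '[[[0,0,-5.21],[0,0,0],0.4],[[0,0,-5.21],[0,0,0],0.4],[[0,0,-5.21],[0,0,0],0.4],[[0,0,-5.21],[0,0,0],0.4],[[0,0,-5.21],[0,0,0],0.4]]'
python3 -m handwheel '[[[0,0,0],[0,0,0.015],0.4],[[0,0,0],[0,0,0.015],0.4],[[0,0,0],[0,0,0.01],0.4],[[0,0,0],[0,0,0],0.4],[[0,0,0],[0,0,0],0.4]]'
python3 - <<'E'
from h import *
s=ctrl.read_state(); print(s['eef_pos'],s['tool_rot'])
T=tool(); d=shot('wrist','w8')
for c in blobs(d,(8,150,100),(32,255,255),40,None,3)[:6]: print(np.round(cen(c)),cv2.contourArea(c),cast(d,[cen(c)],29)[0].round(1))
q=blobs(d,(100,120,80),(125,255,255),2000,None,9)[0]
e=cv2.approxPolyDP(cv2.convexHull(q),12,True)[:,0]; t=np.c_[cast(d,e,T[2,3]+11.6),np.ones(len(e))]@np.linalg.inv(T).T; print(e.tolist(),t.round(1).tolist())
E
```

```text
clock: 9.77
eef_pos: [485.2, -223.3, 101.1]
tool_rot: [3.138, -0.009, -0.03]
force: [0.5, -0.1, -1.7]
width: 58.2
gripper_force: 65.6
clock: 10.18
eef_pos: [544.6, -49.5, 95.7]
tool_rot: [-3.142, 0.001, -0.03]
force: [0.5, -0.2, -1.5]
width: 58.0
gripper_force: 65.5
clock: 10.52
eef_pos: [584.5, 62.6, 95.7]
tool_rot: [-3.134, -0.003, -0.018]
force: [0.4, 2.2, -1.6]
width: 58.1
gripper_force: 65.5
clock: 10.93
eef_pos: [581.6, 51.0, 95.5]
tool_rot: [-3.141, 0.001, 0.429]
force: [-0.2, 0.0, -1.8]
width: 57.7
gripper_force: 65.5
clock: 11.35
eef_pos: [581.6, 51.1, 55.3]
tool_rot: [-3.141, 0.002, 0.425]
force: [0.7, -0.4, -1.1]
width: 57.9
gripper_force: 65.5
[581.58100774  51.0670838   55.25265359] [-3.14116351e+00  1.72783266e-03  4.24881963e-01]
[[424, 176], [405, 457], [256, 459], [236, 177]] [[59.3, 29.2, -11.7, 1.0], [-51.8, 30.0, -11.5, 1.0], [-52.8, -29.3, -11.5, 1.0], [59.0, -28.6, -11.7, 1.0]]
```

View pics/w8.png

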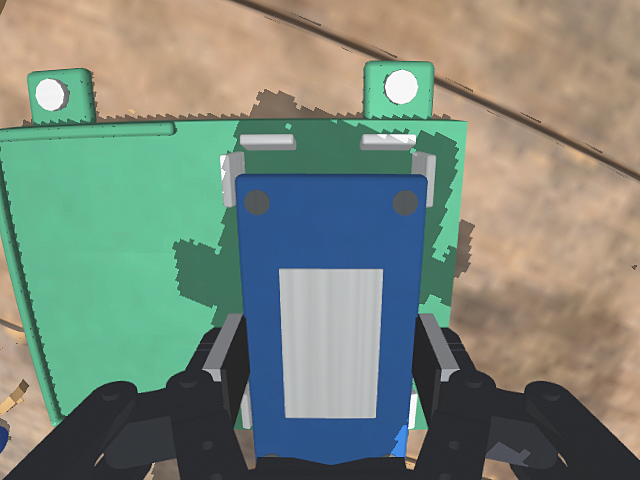

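The cover hangs squarely above the guides, with guide inner faces at columns ~240 and ~415, and the cover centred at ~331. I'll go down slowly.

```bash
python3 -m handwheel '[[[0,0,0],[0.0005,-0.0005,0.01],0.4],[[0,0,0],[0,0,0.008],0.4],[[0,0,0],[0,0,0.003],0.4],[[0,0,0],[0,0,0],0.4],[[0,0,0],[0,0,0],0.4]]'
python3 -m handwheel '[[[0,0,0],[0,0,0.001],0.4],[[0,0,0],[0,0,0.001],0.4],[[0,0,0],[0,0,0],0.4]]'
python3 -m handwheel '[[[0,0,0],[0,0,0.001],0.4],[[0,0,0],[0,0,0.001],0.4],[[0,0,0],[0,0,0],0.4]]'
python3 -m handwheel '[[[0,0,0],[0,0,0.001],0.4],[[0,0,0],[0,0,0],0.4],[[0,0,0],[0,0,0],0.4]]'
```

```text
clock: 11.82
eef_pos: [582.3, 51.9, 34.5]
tool_rot: [-3.141, 0.001, 0.425]
force: [0.2, 0.8, -1.5]
width: 58.0
gripper_force: 65.5
clock: 12.07
eef_pos: [582.6, 51.9, 32.9]
tool_rot: [3.142, -0.0, 0.425]
force: [1.0, 0.3, -1.5]
width: 57.7
gripper_force: 65.5
clock: 12.32
eef_pos: [582.4, 51.9, 30.7]
tool_rot: [-3.142, 0.0, 0.425]
force: [-0.5, -0.7, -3.2]
width: 57.7
gripper_force: 65.5
clock: 12.57
eef_pos: [582.5, 51.9, 29.8]
tool_rot: [-3.142, 0.0, 0.425]
force: [0.2, -0.5, -1.9]
width: 57.7
gripper_force: 65.5
```

```bash
for i in 1; do python3 -m handwheel '[[[0,0,0],[0,0,0.001],0.4],[[0,0,0],[0,0,0],0.4],[[0,0,0],[0,0,0],0.4]]'; done
python3 -m handwheel '[[[0,0,0],[0,0,0.001],0.4],[[0,0,0],[0,0,0],0.4],[[0,0,0],[0,0,0],0.4]]'
python3 -m handwheel '[[[0,0,0],[0,0,0.001],0.4],[[0,0,0],[0,0,0],0.4],[[0,0,0],[0,0,0],0.4]]'
```

```text
clock: 12.82
eef_pos: [582.5, 52.0, 28.8]
tool_rot: [-3.142, 0.0, 0.425]
force: [0.3, -0.1, -2.0]
width: 57.9
gripper_force: 65.5
clock: 13.07
eef_pos: [582.5, 51.9, 27.8]
tool_rot: [3.142, 0.0, 0.425]
force: [0.3, -1.3, -2.1]
width: 57.7
gripper_force: 65.5
clock: 13.32
eef_pos: [582.6, 52.0, 26.9]
tool_rot: [3.142, -0.0, 0.425]
force: [-0.6, 0.5, -1.5]
width: 57.8
gripper_force: 65.7
```

```bash
python3 -m handwheel '[[[0,0,0],[0,0,0.0007],0.4],[[0,0,0],[0,0,0],0.4]]'
python3 -m handwheel '[[[0,0,0],[0,0,0.0007],0.4],[[0,0,0],[0,0,0],0.4]]'
```

```text
clock: 13.48
eef_pos: [582.6, 51.9, 26.5]
tool_rot: [3.141, -0.0, 0.425]
force: [-0.8, 0.1, 4.0]
width: 57.6
gripper_force: 66.0
clock: 13.65
eef_pos: [582.7, 51.9, 26.3]
tool_rot: [3.141, -0.0, 0.425]
force: [-2.7, -1.1, 7.9]
width: 58.4
gripper_force: 66.5
```

```bash
python3 -m handwheel '[[[0,0,0],[0,0,-0.0005],0.3],[[0,0,0],[0,0,0],0.2],[[0,0,0],[0,0,0],0.15],[[0,0,0],[0,0,0],0.15],[[0,0,0],[0,0,0],0.15]]'
python3 -m handwheel '[[[0,0,0],[0,0,-0.02],0.15],[[0,0,0],[0,0,-0.03],0.15],[[0,0,0],[0,0,-0.03],1],[[0,0,0],[0,0,0],1],[[0,0,0],[0,0,0],1]]'
python3 -m handwheel '[[[0,0,0],[0,0,0],1],[[0,0,0],[0,0,0],1],[[0,0,0],[0,0,0],1]]'
python3 - <<'E'
from h import *
T=tool(); d=shot('wrist','w9')
q=blobs(d,(100,120,80),(125,255,255),2000,None,9)[0]
e=cv2.approxPolyDP(cv2.convexHull(q),12,True)[:,0]; p=cast(d,e,38); t=np.c_[p,np.ones(len(e))]@np.linalg.inv(T).T; print(e.tolist(),p.round(1).tolist(),p.mean(0),t.round(1).tolist())
E
```

```text
clock: 14.07
eef_pos: [582.5, 51.9, 25.8]
tool_rot: [-3.142, 0.0, 0.425]
force: [0.3, 0.1, 0.2]
width: 72.5
gripper_force: 0.0
clock: 14.48
eef_pos: [584.0, 52.1, 107.7]
tool_rot: [3.14, -0.004, 0.425]
force: [-0.7, -0.3, -1.2]
width: 37.0
gripper_force: 0.0
clock: 14.73
eef_pos: [581.6, 51.8, 104.6]
tool_rot: [-3.141, 0.002, 0.425]
force: [0.4, -0.3, 0.3]
width: 0.6
gripper_force: 0.0
[[391, 148], [382, 362], [281, 362], [270, 149]] [[648.6, 49.8, 38.0], [540.2, 0.5, 38.0], [516.6, 52.8, 38.0], [624.2, 102.5, 38.0]] [582.40786298  51.36743454  38.        ] [[60.3, 29.5, 66.5, 1.0], [-58.7, 29.8, 66.8, 1.0], [-58.7, -27.6, 66.8, 1.0], [59.9, -28.6, 66.5, 1.0]]
```

View pics/w9.png

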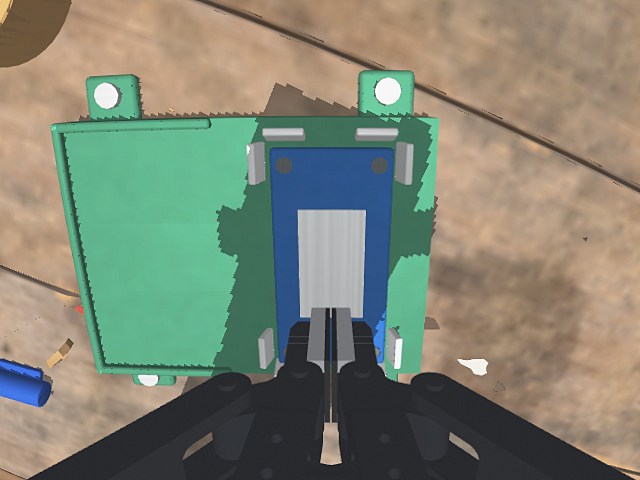

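The cover lies inside all the guides, with its edges at columns 270–391. Now I'll press corner by corner, starting at tool (+x,+y).

```bash
python3 -m handwheel '[[[0,0,0],[0.021,0.009,0.03],1],[[0,0,0],[0.021,0.009,0.03],1],[[0,0,0],[0,0,0],1],[[0,0,0],[0,0,0.004],1],[[0,0,0],[0,0,0],1]]'
python3 -m handwheel '[[[0,0,0],[0,0,0.001],1],[[0,0,0],[0,0,0.001],1],[[0,0,0],[0,0,0.001],1],[[0,0,0],[0,0,0],1]]'
python3 -m handwheel '[[[0,0,0],[0,0,0.001],1],[[0,0,0],[0,0,0.001],1],[[0,0,0],[0,0,0],1]]'
python3 -m handwheel '[[[0,0,0],[0,0,0.001],1],[[0,0,0],[0,0,0],1]]'
```

```text
clock: 15.2
eef_pos: [626.7, 52.8, 40.5]
tool_rot: [-3.14, 0.003, 0.425]
force: [-0.8, 0.1, 0.3]
width: 0.1
gripper_force: 0.0
clock: 15.53
eef_pos: [628.3, 52.9, 39.9]
tool_rot: [3.141, -0.001, 0.425]
force: [-0.1, 0.5, -0.4]
width: 0.2
gripper_force: 0.0
clock: 15.78
eef_pos: [628.5, 52.9, 37.4]
tool_rot: [3.141, -0.001, 0.425]
force: [-1.0, 0.5, 2.2]
width: -0.1
gripper_force: 1.4
clock: 15.95
eef_pos: [628.6, 52.8, 36.8]
tool_rot: [3.141, -0.001, 0.425]
force: [-1.9, 0.7, 6.7]
width: 0.1
gripper_force: 3.2
```

```bash
python3 -m handwheel '[[[0,0,0],[0,0,0.0005],1],[[0,0,0],[0,0,0.0005],1],[[0,0,0],[0,0,0],1]]'
python3 -m handwheel '[[[0,0,0],[0,0,0.0005],1],[[0,0,0],[0,0,0.0005],1],[[0,0,0],[0,0,0],1]]'
python3 -m handwheel '[[[0,0,0],[0,0,-0.008],1],[[0,0,0],[0,-0.035,0],1],[[0,0,0],[0,0,0],1],[[0,0,0],[0,0,0.003],1],[[0,0,0],[0,0,0],1]]'
python3 -m handwheel '[[[0,0,0],[0,0,0.001],1],[[0,0,0],[0,0,0.001],1],[[0,0,0],[0,0,0],1]]'
python3 -m handwheel '[[[0,0,0],[0,0,0.001],1],[[0,0,0],[0,0,0.001],1],[[0,0,0],[0,0,0],1]]'
```

```text
clock: 16.2
eef_pos: [628.8, 52.6, 36.1]
tool_rot: [3.141, -0.001, 0.425]
force: [-0.3, -1.0, 8.2]
width: 0.1
gripper_force: 4.2
clock: 16.45
eef_pos: [629.0, 52.5, 35.3]
tool_rot: [3.141, -0.001, 0.425]
force: [-1.6, -0.3, 9.7]
width: 0.1
gripper_force: 4.6
clock: 16.87
eef_pos: [613.5, 84.7, 38.6]
tool_rot: [3.141, 0.001, 0.426]
force: [-0.4, -0.0, 0.4]
width: -0.1
gripper_force: 0.0
clock: 17.12
eef_pos: [613.9, 84.1, 37.2]
tool_rot: [-3.142, 0.0, 0.424]
force: [-1.5, 0.1, 3.3]
width: -0.3
gripper_force: 1.9
clock: 17.37
eef_pos: [614.0, 84.3, 35.4]
tool_rot: [-3.142, -0.0, 0.424]
force: [-2.0, 0.9, 4.4]
width: -0.3
gripper_force: 2.7
```

```bash
python3 -m handwheel '[[[0,0,0],[0,0,0.0005],1],[[0,0,0],[0,0,0.0005],1],[[0,0,0],[0,0,0],1]]'
python3 -m handwheel '[[[0,0,0],[0,0,-0.01],1],[[0,0,0],[-0.028,0,0],1],[[0,0,0],[-0.028,0,0],1],[[0,0,0],[-0.028,0,0],1],[[0,0,0],[0,0,0],1]]'
python3 -m handwheel '[[[0,0,0],[0,0,0.003],1],[[0,0,0],[0,0,0.002],1],[[0,0,0],[0,0,0.001],1],[[0,0,0],[0,0,0],1]]'
python3 -m handwheel '[[[0,0,0],[0,0,0.001],1],[[0,0,0],[0,0,0.001],1],[[0,0,0],[0,0,0],1]]'
python3 -m handwheel '[[[0,0,0],[0,0,0.001],1],[[0,0,0],[0,0,0],1]]'
```

```text
clock: 17.62
eef_pos: [614.1, 84.4, 34.7]
tool_rot: [-3.141, -0.0, 0.424]
force: [-2.0, 1.2, 7.6]
width: 0.1
gripper_force: 3.9
clock: 18.03
eef_pos: [530.6, 45.6, 43.8]
tool_rot: [-3.141, 0.01, 0.421]
force: [-0.5, -1.1, 0.2]
width: 0.1
gripper_force: 0.0
clock: 18.37
eef_pos: [538.7, 50.4, 37.8]
tool_rot: [3.141, -0.002, 0.425]
force: [0.5, -1.0, 0.6]
width: -0.1
gripper_force: 0.3
clock: 18.62
eef_pos: [538.5, 50.5, 36.4]
tool_rot: [3.141, -0.002, 0.425]
force: [0.4, -0.5, 4.9]
width: 0.2
gripper_force: 2.5
clock: 18.78
eef_pos: [538.5, 50.6, 35.7]
tool_rot: [3.141, -0.002, 0.425]
force: [-0.9, 0.4, 7.5]
width: -0.3
gripper_force: 3.9
```

```bash
python3 -m handwheel '[[[0,0,0],[0,0,0.0005],1],[[0,0,0],[0,0,0.0005],1],[[0,0,0],[0,0,0.0005],1],[[0,0,0],[0,0,0],1]]'
python3 -m handwheel '[[[0,0,0],[0,0,-0.008],1],[[0,0,0],[0,0.035,0],1],[[0,0,0],[0,0,0],1],[[0,0,0],[0,0,0.003],1],[[0,0,0],[0,0,0],1]]'
python3 -m handwheel '[[[0,0,0],[0,0,0.001],1],[[0,0,0],[0,0,0.001],1],[[0,0,0],[0,0,0.001],1],[[0,0,0],[0,0,0],1]]'
python3 -m handwheel '[[[0,0,0],[0,0,0.001],1],[[0,0,0],[0,0,0.0005],1],[[0,0,0],[0,0,0],1]]'
```

```text
clock: 19.12
eef_pos: [538.2, 50.8, 34.6]
tool_rot: [3.141, -0.002, 0.426]
force: [-1.1, 1.0, 11.9]
width: -0.1
gripper_force: 6.0
clock: 19.53
eef_pos: [551.3, 18.4, 37.9]
tool_rot: [-3.141, 0.001, 0.424]
force: [0.5, 0.4, 0.2]
width: -0.2
gripper_force: 0.0
clock: 19.87
eef_pos: [551.1, 19.2, 35.6]
tool_rot: [-3.141, 0.001, 0.426]
force: [-0.3, 0.6, 3.5]
width: -0.2
gripper_force: 1.7
clock: 20.12
eef_pos: [551.1, 19.2, 34.2]
tool_rot: [-3.141, 0.001, 0.426]
force: [-2.3, 0.2, 6.0]
width: -0.1
gripper_force: 2.9
```

```bash
python3 -m handwheel '[[[0,0,0],[0,0,0.0005],1],[[0,0,0],[0,0,0.0005],1],[[0,0,0],[0,0,0.0005],1],[[0,0,0],[0,0,0],1]]'
python3 -m handwheel '[[[0,0,0],[0,0,-0.01],1],[[0,0,0],[0.028,0,0],1],[[0,0,0],[0.028,0,0],1],[[0,0,0],[0.028,0,0],1],[[0,0,0],[0,0,0],1]]'
python3 -m handwheel '[[[0,0,0],[0,0,0.005],1],[[0,0,0],[0,0,0.003],1],[[0,0,0],[0,0,0.001],1],[[0,0,0],[0,0,0],1]]'
python3 -m handwheel '[[[0,0,0],[0,0,0.0005],1],[[0,0,0],[0,0,0.0005],1],[[0,0,0],[0,0,0],1]]'
python3 -m handwheel '[[[0,0,0],[0,0,0.0005],1],[[0,0,0],[0,0,0.0005],1],[[0,0,0],[0,0,0],1]]'
```

```text
clock: 20.45
eef_pos: [551.1, 18.9, 33.2]
tool_rot: [-3.141, 0.001, 0.426]
force: [-2.8, -0.8, 9.8]
width: 0.2
gripper_force: 4.8
clock: 20.87
eef_pos: [634.3, 57.4, 43.6]
tool_rot: [3.141, -0.009, 0.428]
force: [0.4, 0.4, 0.1]
width: 0.0
gripper_force: 0.0
clock: 21.2
eef_pos: [627.5, 52.8, 33.6]
tool_rot: [-3.141, 0.0, 0.425]
force: [1.2, 1.1, 2.2]
width: 0.1
gripper_force: 1.2
clock: 21.45
eef_pos: [627.6, 52.7, 33.2]
tool_rot: [-3.141, 0.0, 0.425]
force: [-0.3, 2.1, 7.0]
width: -0.2
gripper_force: 3.6
clock: 21.7
eef_pos: [627.7, 52.7, 32.8]
tool_rot: [-3.141, -0.0, 0.425]
force: [-1.9, 1.5, 11.2]
width: -0.5
gripper_force: 5.7
```

```bash
python3 -m handwheel '[[[0,0,0],[0,0,0.0005],1],[[0,0,0],[0,0,0],1],[[0,0,0],[0,0,0],1]]'
python3 -m handwheel '[[[0,0,0],[0,0,-0.009],1],[[0,0,0],[0,-0.035,0],1],[[0,0,0],[0,0,0],1],[[0,0,0],[0,0,0.006],1],[[0,0,0],[0,0,0],1]]'
python3 -m handwheel '[[[0,0,0],[0,0,0.001],1],[[0,0,0],[0,0,0.0005],1],[[0,0,0],[0,0,0],1]]'
python3 -m handwheel '[[[0,0,0],[0,0,0.0005],1],[[0,0,0],[0,0,0.0005],1],[[0,0,0],[0,0,0],1]]'
python3 -m handwheel '[[[0,0,0],[0,0,0.0005],1],[[0,0,0],[0,0,0.0005],1],[[0,0,0],[0,0,0],1]]'
```

```text
clock: 21.95
eef_pos: [627.7, 52.8, 32.7]
tool_rot: [-3.141, -0.0, 0.425]
force: [-3.1, 0.6, 14.2]
width: 0.1
gripper_force: 7.2
clock: 22.37
eef_pos: [613.2, 85.4, 33.5]
tool_rot: [-3.141, 0.0, 0.425]
force: [-0.2, 1.4, 2.5]
width: -0.1
gripper_force: 0.8
clock: 22.62
eef_pos: [613.5, 84.7, 32.7]
tool_rot: [-3.141, 0.0, 0.424]
force: [-1.7, 3.3, 6.4]
width: 0.3
gripper_force: 3.2
clock: 22.87
eef_pos: [613.5, 84.8, 32.4]
tool_rot: [-3.141, 0.0, 0.424]
force: [-2.7, 3.1, 11.2]
width: -0.1
gripper_force: 5.7
clock: 23.12
eef_pos: [613.5, 84.8, 32.3]
tool_rot: [-3.141, 0.0, 0.424]
force: [-4.8, 3.7, 17.5]
width: -0.1
gripper_force: 9.0
```

```bash
python3 -m handwheel '[[[0,0,0],[0,0,-0.011],1],[[0,0,0],[-0.028,0,0],1],[[0,0,0],[-0.028,0,0],1],[[0,0,0],[-0.028,0,0],1],[[0,0,0],[0,0,0],1]]'
python3 -m handwheel '[[[0,0,0],[0,0,0.004],1],[[0,0,0],[0,0,0.003],1],[[0,0,0],[0,0,0.001],1],[[0,0,0],[0,0,0],1]]'
python3 -m handwheel '[[[0,0,0],[0,0,0.0005],1],[[0,0,0],[0,0,0.0005],1],[[0,0,0],[0,0,0],1]]'
python3 -m handwheel '[[[0,0,0],[0,0,0.0005],1],[[0,0,0],[0,0,0.0005],1],[[0,0,0],[0,0,0],1]]'
```

```text
clock: 23.53
eef_pos: [529.9, 44.7, 40.8]
tool_rot: [3.141, 0.011, 0.42]
force: [-0.7, -0.5, -1.0]
width: 0.1
gripper_force: 0.0
clock: 23.87
eef_pos: [538.3, 49.4, 33.2]
tool_rot: [3.141, -0.0, 0.424]
force: [0.1, -2.0, 1.1]
width: -0.2
gripper_force: 0.9
clock: 24.12
eef_pos: [538.3, 49.5, 32.7]
tool_rot: [3.14, -0.001, 0.425]
force: [-0.6, -2.8, 6.2]
width: 0.3
gripper_force: 3.0
clock: 24.37
eef_pos: [538.2, 49.6, 32.3]
tool_rot: [3.14, -0.001, 0.425]
force: [-2.3, -2.7, 11.9]
width: 0.2
gripper_force: 6.1
```

```bash
python3 -m handwheel '[[[0,0,0],[0,0,0.0005],1],[[0,0,0],[0,0,0.0005],1],[[0,0,0],[0,0,0],1],[[0,0,0],[0,0,0],1]]'
python3 -m handwheel '[[[0,0,0],[0,0,-0.010],1],[[0,0,0],[0,0.035,0],1],[[0,0,0],[0,0,0],1],[[0,0,0],[0,0,0.006],1],[[0,0,0],[0,0,0.001],1]]'
python3 -m handwheel '[[[0,0,0],[0,0,0.001],1],[[0,0,0],[0,0,0.0005],1],[[0,0,0],[0,0,0],1]]'
python3 -m handwheel '[[[0,0,0],[0,0,0.0005],1],[[0,0,0],[0,0,0.0005],1],[[0,0,0],[0,0,0],1]]'
python3 -m handwheel '[[[0,0,0],[0,0,0.0005],1],[[0,0,0],[0,0,0.0005],1],[[0,0,0],[0,0,0],1]]'
```

```text
clock: 24.7
eef_pos: [538.3, 49.5, 32.2]
tool_rot: [3.14, -0.001, 0.425]
force: [-4.3, -2.3, 19.9]
width: -0.3
gripper_force: 10.2
clock: 25.12
eef_pos: [551.8, 18.4, 32.6]
tool_rot: [-3.141, 0.0, 0.425]
force: [0.2, -3.9, 7.4]
width: 0.1
gripper_force: 3.4
clock: 25.37
eef_pos: [551.8, 18.4, 32.2]
tool_rot: [3.141, 0.0, 0.426]
force: [-0.1, -3.4, 6.6]
width: 0.1
gripper_force: 3.3
clock: 25.62
eef_pos: [551.8, 18.3, 32.1]
tool_rot: [3.141, -0.0, 0.426]
force: [-2.8, -3.3, 15.3]
width: -0.2
gripper_force: 7.6
clock: 25.87
eef_pos: [551.8, 18.4, 32.1]
tool_rot: [3.14, -0.0, 0.426]
force: [-4.7, -3.1, 23.6]
width: 0.3
gripper_force: 11.9
```

```bash
python3 -m handwheel '[[[0,0,0],[0,0,-0.011],1],[[0,0,0],[0.028,0,0],1],[[0,0,0],[0.028,0,0],1],[[0,0,0],[0.028,0,0],1],[[0,0,0],[0,0,0],1]]'
python3 -m handwheel '[[[0,0,0],[0,0,0.004],1],[[0,0,0],[0,0,0.003],1],[[0,0,0],[0,0,0.001],1],[[0,0,0],[0,0,0],1]]'
python3 -m handwheel '[[[0,0,0],[0,0,0.0005],1],[[0,0,0],[0,0,0.0005],1],[[0,0,0],[0,0,0],1]]'
python3 -m handwheel '[[[0,0,0],[0,0,0.0005],1],[[0,0,0],[0,0,0.0005],1],[[0,0,0],[0,0,0],1]]'
```

```text
clock: 26.28
eef_pos: [633.6, 58.5, 41.3]
tool_rot: [-3.141, -0.009, 0.429]
force: [2.0, 0.7, -0.4]
width: -0.0
gripper_force: 0.0
clock: 26.62
eef_pos: [626.6, 52.9, 32.4]
tool_rot: [-3.141, 0.002, 0.425]
force: [0.1, 0.1, 0.1]
width: 0.1
gripper_force: 0.0
clock: 26.87
eef_pos: [626.9, 52.5, 32.2]
tool_rot: [-3.141, 0.002, 0.425]
force: [-1.8, 1.1, 5.7]
width: 0.2
gripper_force: 2.7
clock: 27.12
eef_pos: [626.9, 52.5, 32.1]
tool_rot: [-3.141, 0.002, 0.425]
force: [-4.7, -0.8, 11.4]
width: 0.0
gripper_force: 6.0
```

```bash
python3 -m handwheel '[[[0,0,0],[0,0,0.0005],1],[[0,0,0],[0,0,0],1],[[0,0,0],[0,0,-0.010],1],[[0,0,0],[-0.021,-0.0088,0],1],[[0,0,0],[-0.021,-0.0088,0],1]]'
python3 -m handwheel '[[[0,0,0],[0,0,0],1],[[0,0,0],[0,0,0.004],1],[[0,0,0],[0,0,0.003],1],[[0,0,0],[0,0,0.001],1],[[0,0,0],[0,0,0],1]]'
python3 -m handwheel '[[[0,0,0],[0,0,0.0005],1],[[0,0,0],[0,0,0.0005],1],[[0,0,0],[0,0,0],1]]'
python3 -m handwheel '[[[0,0,0],[0,0,0.0005],1],[[0,0,0],[0,0,0.0005],1],[[0,0,0],[0,0,0],1]]'
```

```text
clock: 27.53
eef_pos: [583.5, 51.1, 41.1]
tool_rot: [3.14, -0.003, 0.424]
force: [-0.4, -0.1, -0.5]
width: 0.3
gripper_force: 0.0
clock: 27.95
eef_pos: [583.7, 51.4, 32.3]
tool_rot: [3.141, -0.001, 0.425]
force: [0.6, 0.0, 2.1]
width: -0.1
gripper_force: 0.8
clock: 28.2
eef_pos: [583.7, 51.4, 32.2]
tool_rot: [3.141, -0.001, 0.425]
force: [-1.4, -1.0, 8.6]
width: -0.4
gripper_force: 4.3
clock: 28.45
eef_pos: [583.7, 51.4, 32.1]
tool_rot: [3.141, -0.001, 0.425]
force: [-4.3, 0.5, 16.4]
width: -0.2
gripper_force: 8.1
```

```bash
H='python3 -m handwheel'; python3 -m handwheel '[[[0,0,0],[0,0,0.0004],1],[[0,0,0],[0,0,0],1],[[0,0,0],[0,0,0],1],[[0,0,0],[0,0,0],1],[[0,0,0],[0,0,0],1]]' | grep -E 'clock|force:|pos'
python3 -m handwheel '[[[0,0,0],[0,0,0],1],[[0,0,0],[0,0,0],1],[[0,0,0],[0,0,0],1],[[0,0,0],[0,0,0],1],[[0,0,0],[0,0,0],1]]' | grep -E 'clock|force:|pos'
python3 -m handwheel '[[[0,0,0],[0,0,0],1],[[0,0,0],[0,0,0],1],[[0,0,0],[0,0,0],1],[[0,0,0],[0,0,0],1],[[0,0,0],[0,0,0],1]]' | grep -E 'clock|force:|pos'
python3 -m handwheel '[[[0,0,0],[0,0,0],1],[[0,0,0],[0,0,0],1],[[0,0,0],[0,0,0],1],[[0,0,0],[0,0,0],1],[[0,0,0],[0,0,0],1]]' | grep -E 'clock|force:|pos'
python3 -m handwheel '[[[0,0,0],[0,0,0],1],[[0,0,0],[0,0,0],1],[[0,0,0],[0,0,0],1]]' | grep -E 'clock|force:|pos'
```

```text
clock: 28.87
eef_pos: [583.7, 51.4, 32.1]
force: [-4.5, -1.5, 19.6]
gripper_force: 9.6
clock: 29.28
eef_pos: [583.7, 51.4, 32.1]
force: [-4.6, -0.6, 20.1]
gripper_force: 9.6
clock: 29.7
eef_pos: [583.7, 51.4, 32.1]
force: [-3.3, -0.3, 18.4]
gripper_force: 9.6
clock: 30.12
eef_pos: [583.7, 51.4, 32.1]
force: [-4.6, -0.4, 19.5]
gripper_force: 9.6
clock: 30.37
eef_pos: [583.7, 51.4, 32.1]
force: [-3.5, -0.9, 18.3]
gripper_force: 9.6
```

```bash
python3 -m handwheel '[[[0,0,0],[0,0,-0.003],1],[[0,0,0],[0,0,-0.02],1],[[0,0,0],[0,0,-0.03],1],[[0,0,0],[0,0,-0.03],1],[[0,0,0],[0,0,0],1]]'
python3 -m handwheel '[[[0,0,0],[0,0,-0.03],1],[[0,0,0],[0,0,0],1],[[0,0,0],[0,0,0],1]]'
python3 - <<'E'
from h import *
d=shot('wrist')
q=blobs(d,(100,120,80),(125,255,255),2000,(200,100,460,420),9)[0]
e=cv2.approxPolyDP(cv2.convexHull(q),8,True)[:,0]; p=cast(d,e,32); print(p.round(1).tolist(),p.mean(0).round(1))
E
```

```text
clock: 30.78
eef_pos: [586.9, 52.0, 118.0]
tool_rot: [3.139, -0.009, 0.425]
force: [0.7, 0.0, 1.0]
width: 0.2
gripper_force: 0.0
clock: 31.03
eef_pos: [584.2, 51.7, 144.1]
tool_rot: [3.141, -0.003, 0.425]
force: [0.7, -0.2, -0.1]
width: 0.1
gripper_force: 0.0
[[624.1, 100.1, 32.0], [645.9, 46.4, 32.0], [538.2, 0.5, 32.0], [514.0, 54.1, 32.0]] [580.6  50.3  32. ]
```

```bash
python3 -c "from cell import ctrl; print(ctrl.finish_job())"
```

```text
the job is handed in; nothing more can be done
None
```

I slid the nut into the pocket and laid the cover over it. I pressed all four corners down to the bed (cover top read 32.1–32.3 mm, against 32 mm fully down), held it at about 20 N for 1.9 s, then handed the job in at about 31 s of the 72 s allowed.

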